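# Change over the lock-plate fixture and wipe its bed

## Robot

A 7-joint arm with a two-finger parallel gripper is mounted at the origin on the work surface. World frame = base frame: x ahead of the robot, y to its left, z up, the work surface at z = 0. Lengths are in m, angles in rad, forces in N, time in s.
With the tool pointing down it reaches from about 0.425 to 1.025 m from the base axis. Payload 9.4 kg.
Tool frame: the origin (TCP) lies midway between the tips of the shut fingers; the grasp point (between the pads) lies 19 mm behind it; z points along the fingers, y is the line along which they close (so a half turn about z gives the same grasp; the last joint's range is limited). The gripper opens to 93 mm and grips with 3 to 60 N. Pads are 15 mm wide; open, the fingers measure 128 mm over their backs; the gripper's body (75 mm by 188 mm) begins 65 mm behind the grasp point.
Start: joints at [1.227, 0.599, -0.003, 1.599, 0.002, 0.943, -0.08], TCP at [0.191, -0.699, 0.219] pointing down, gripper open.
Joint ranges: [-2.57, 2.57], [-0.35, 1.97], [-1.29, 1.29], [0.11, 2.56], [-1.05, 4.19], [0.11, 1.86], [-2.63, 2.63]. Speed limits (rad/s): [2.22, 2.22, 3.01, 3.01, 3.14, 3.14, 3.14].

## Interface

Orientations are given as a rotation vector (axis times angle).
In Python, from plant import manip, vision gives the robot as it stands.
- The arm moves only by the tool drive_tool, never from a script. Its arguments are lists of equal length, an entry for each row: "delta_pos": the shift along the world's x, y, z in m, a list of three; "angular": the turn, a rotation vector about the world's x, y, z in degrees, a list of three. A call has 1 to 12 rows; each row shifts and turns the commanded pose from where the row before left it; what a row does not reach is not made up. A row lasts 1/8 s, in which the tool goes at most 62.5 mm and 10.7 degrees, less where a joint would pass 70% of its speed; a pose out of reach is approached as far as the arm can. A call with a gripper value outside its range is refused whole. "jaw" is the closure, from -1 (fully open) to 1 (shut), set as the call begins (left out, the last holds). The fingers move at their own pace and stop on an object; "grip_force" is the grip in N (left out, the last holds). Time passes only in rows, so rows that do not move let the fingers close. It gives the time, the measured TCP pose, the force, the opening and the grip force at its end, in the units of the state.
- manip.state(): the state, without advancing time (a new reading comes with each control period).
- vision.read_camera(name): name is "side" or "top"; returns the picture (384x512x3 uint8, red, green, blue); there is no depth.
- vision.camera_params(name): a dict with "fx", "fy", "cx", "cy" (pixels), "camera_from_world" (4x4, takes a point from world to camera coordinates). Camera axes: x right, y down, z forward; pixel columns grow to the right and rows downward; lengths in m; the calibration is good to about 2 mm. A picture is of the moment at which its call begins. camera_params takes no time and is no camera call.
- manip.job_done(): hands the job in; it is judged then, once.
The state is a dict: "time": time; "joints": joint angles; "qd": joint speeds; "tau": joint torques, N m; "position": TCP position; "eef_rot": TCP orientation; "contact_force": force on the tool from outside, world axes, zero at the start; "moment": the same for the moment, N m; "grip_width": finger opening in m; "gripper_force": force on a finger pad.
Only numpy, scipy, OpenCV 4.12 (cv2) and the standard library are available. Lean on these libraries where they do the work, as an engineer would, in place of code of your own. Each camera call takes 0.05 s, during which the arm holds its last target. There are 200 camera calls.

## Task

Swing the toggle clamp back, lay the finished brass lock plate flat in the blue out tray, then wipe all the loose chips off the bed into the red chip tray with the scraper block, never moving chips with the fingers. Then lay the new blank squarely in the middle of the yellow outline and swing the clamp down onto it; finally the scraper should be standing on its rubber mat, about the middle. Leave everything else on the bench where it is, including the plate already in the tray.

Things in the scene. Friction and masses are not known exactly. Their poses are not given: they have to be found in the camera images.
- fixture: steel work bed fixed to the bench, red chip tray against its -y side. Origin on the bench under the nest's centre; x points away from the robot to the clamp hinge, y along the bed away from the tray, z up. Bed top flat, 40 mm up, between blue lips 8 mm high with inner faces at x = -67, x = +67, y = +159 mm. Two dark clamp brackets at x 75 to 101, y +-44 to 52 mm, rise to 115 mm
- nest (a point): centre, on the bed top, of the nest: a yellow rectangular outline 120 x 45 mm, long side along the fixture's x. The plate belongs inside it
- bed_edge (a point): middle of the bed's open edge above the chip tray, at bed-top height (fixture y = -100 mm); chips pushed past it, towards the fixture's -y, fall into the tray
- chip_tray (a point): centre of the red chip tray's inner floor, 6 mm above the bench (fixture y = -165 mm). Inside: fixture x -68 to +68 mm, y -100 to -230 mm; outer walls rise to 45 mm above the bench, so 5 mm above the bed top
- clamp (a joint): hinge angle (rad) of the toggle clamp, a steel U-shaped arm: 0 = closed, arm level, its rubber foot on a 14 mm plate in the nest (foot over fixture x = +10 mm, y = 0); 1.57 = upright; 2.2 = stop, fully back. No spring: past upright the arm's 0.3 kg weight takes it down to whichever side it leans, slightly damped. With nothing under the foot it closes to -0.06
- clamp_hinge (a point): centre of the clamp's hinge axis, which runs along the fixture's y (100 mm above the bench, fixture x = +85 mm)
- clamp_bar (a point): middle of the clamp's red round cross bar, 14 mm thick, 66 mm free between two straps, parallel to the fixture's y, 130 mm from the hinge axis: at clamp angle q it is at hinge + 130 mm * (-cos q along fixture x, +sin q up); so when closed it lies on the robot's side, 100 mm above the bench. A bridge 16 mm wide joins the straps 75 mm from the hinge
- finished: finished lock plate, brass with dark holes, 110 x 36 x 14 mm (x, y, z), 0.4 kg; origin at the centre of its underside, x along its length. Clamped in the nest at the start
- blank: new lock-plate blank, plain bright aluminium colour without holes, same size 110 x 36 x 14 mm, 0.4 kg; origin at the centre of its underside, x along its length. Lies on the bench at the start
- out_tray: blue out tray for finished plates, fixed, 170 x 200 x 28 mm outside, walls and floor 5 mm; origin at the centre of its underside. One finished plate already lies along its x at about y = -55 mm; the +y half is free
- scraper: scraper block: orange blade block 112 x 44 x 24 mm (x, y, z) with a wooden grip ridge 80 x 22 mm on top, from 24 to 64 mm above the underside, 0.3 kg, heavy at the foot; origin at the centre of its underside, x along the blade. It stands upright on its mat at the start
- mat: black rubber mat 150 x 90 x 4 mm fixed to the bench, the scraper's parking place; origin at the centre of its underside
- chip1: oblong metal chip (offcut), 25 x 17 x 10 mm, 30 g, on the bed at the start; origin at the centre of its underside. May be absent
- chip2: round metal chip (offcut), 24 mm across, 10 mm thick, 30 g, on the bed at the start; origin at the centre of its underside. May be absent
- chip3: oblong metal chip (offcut), 25 x 17 x 10 mm, 30 g, on the bed at the start; origin at the centre of its underside. May be absent
- chip4: oblong metal chip (offcut), 25 x 17 x 10 mm, 30 g, on the bed at the start; origin at the centre of its underside. May be absent
- chip5: round metal chip (offcut), 24 mm across, 10 mm thick, 30 g, on the bed at the start; origin at the centre of its underside. May be absent
- chip6: oblong metal chip (offcut), 25 x 17 x 10 mm, 30 g, on the bed at the start; origin at the centre of its underside. May be absent
- done_plate: bystander: brass lock plate already in the out tray; leave it where it is
- screwdriver: bystander: screwdriver lying on the bench; leave it where it is
- padlock: bystander: brass padlock; leave it where it is
- oil: bystander: white oil bottle, 130 mm tall; leave it where it is
- brush: bystander: brush lying on the bench; leave it where it is
- mug: bystander: blue mug, 85 mm tall; leave it where it is
Things that resemble listed ones, but are neither listed nor needed, are in the scene too. What is meant by the scraper is not green, and is the smaller of those in its own colour.

How it is judged:
By the outcome, as a careful person would: the job done as asked, in the order asked, and still so for the second after the job is handed in, with the robot touching nothing.
Of chip1, chip2, chip3, chip4, chip5, chip6 only 3 to 6 are there at a start; the rules pass over those that are not, and their reading is None.
At some moment in a run one of blank, scraper may be knocked a few centimetres aside while the robot is not near it.
It also fails if it takes over 210 s, if anything falls off the work surface, if the arm or the gripper's body presses on something with over 40 N, if the wrist force passes 120 N, or if a joint passes its speed limit or range.

## Working session

There is one attempt and no reset: what is moved stays moved. The work goes in short steps, Python scripts to look and compute and a tool call to move; the robot and the scene stay as the last step left them, time stands still between calls to the robot, and variables do not carry over. Pictures are saved under pics/ and viewed, at most 14 in all, crops included, and the job is handed in when it is done.

Besides the shell and the picture viewer there is one more tool, called after "Request:" as name(argument=value, ...), one argument or row to a line, values as JSON. drive_tool: Moves the arm, as the interface text tells. Its arguments: {"type":"object","properties":{"delta_pos":{"type":"array","items":{"type":"array","items":{"type":"number"}}},"angular":{"type":"array","items":{"type":"array","items":{"type":"number"}}},"jaw":{"type":"number"},"grip_force":{"type":"number"}},"required":["delta_pos","angular"]}

```bash
mkdir -p pics
cat > h.py <<'E'
import numpy as np, cv2
from plant import manip, vision
def P(name):
    c=vision.camera_params(name); return c, np.array(c["camera_from_world"])
def snap(name,fn):
    im=vision.read_camera(name); cv2.imwrite('pics/'+fn,cv2.cvtColor(im,cv2.COLOR_RGB2BGR)); return im
def ray(name,u,v,z):
    c,T=P(name); R=T[:3,:3]; o=-R.T@T[:3,3]
    d=R.T@np.array([(u-c["cx"])/c["fx"],(v-c["cy"])/c["fy"],1]); return o+d*(z-o[2])/d[2]
def proj(name,p):
    c,T=P(name); q=T[:3,:3]@np.array(p)+T[:3,3]; return np.array([c["fx"]*q[0]/q[2]+c["cx"],c["fy"]*q[1]/q[2]+c["cy"]])
def crop(im,u0,u1,v0,v1,k,fn):
    cv2.imwrite('pics/'+fn,cv2.cvtColor(cv2.resize(im[v0:v1,u0:u1],None,fx=k,fy=k,interpolation=cv2.INTER_CUBIC),cv2.COLOR_RGB2BGR))
def st():
    s=manip.state(); print({k:np.round(s[k],3).tolist() for k in("time","position","eef_rot","contact_force","grip_width","joints")})
E
python3 - <<'E'
from h import *
a=snap('top','t0.png');b=snap('side','s0.png')
cv2.imwrite('pics/t0b.png',cv2.resize(cv2.imread('pics/t0.png'),(800,600),interpolation=cv2.INTER_CUBIC))
cv2.imwrite('pics/s0b.png',cv2.resize(cv2.imread('pics/s0.png'),(800,600),interpolation=cv2.INTER_CUBIC))
for n in('top','side'):
    c,T=P(n);print(n,c['fx'],c['cx'],c['cy'],np.round(T,3).tolist(), np.round(-T[:3,:3].T@T[:3,3],3))
st()
E
```

```text
top 368.8551773015147 256.70614628307845 192.6525208874987 [[-0.004, -1.0, 0.0, 0.011], [-0.994, 0.004, -0.108, 0.54], [0.108, -0.001, -0.994, 1.304], [0.0, 0.0, 0.0, 1.0]] [0.396 0.01  1.354]
side 484.80661886763147 248.16426788238454 184.1330226620826 [[0.998, -0.057, 0.02, -0.534], [-0.014, -0.543, -0.84, 0.079], [0.059, 0.838, -0.542, 1.689], [0.0, 0.0, 0.0, 1.0]] [ 0.434 -1.403  0.994]
{'time': 0.1, 'position': [0.191, -0.699, 0.218], 'eef_rot': [-3.112, -0.418, 0.001], 'contact_force': [-0.825, -0.083, -0.259], 'grip_width': 0.093, 'joints': [1.227, 0.6, -0.003, 1.6, 0.002, 0.943, -0.08]}
```

View pics/t0b.png

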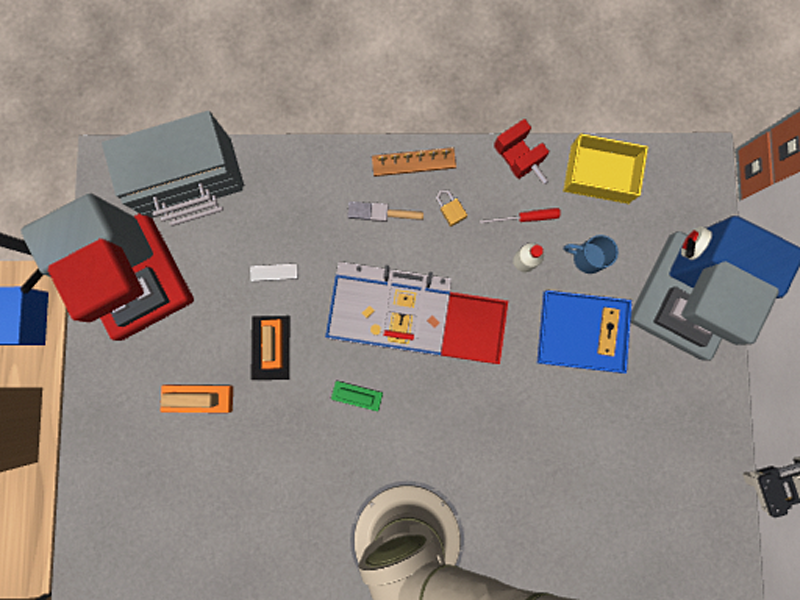

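View pics/s0b.png

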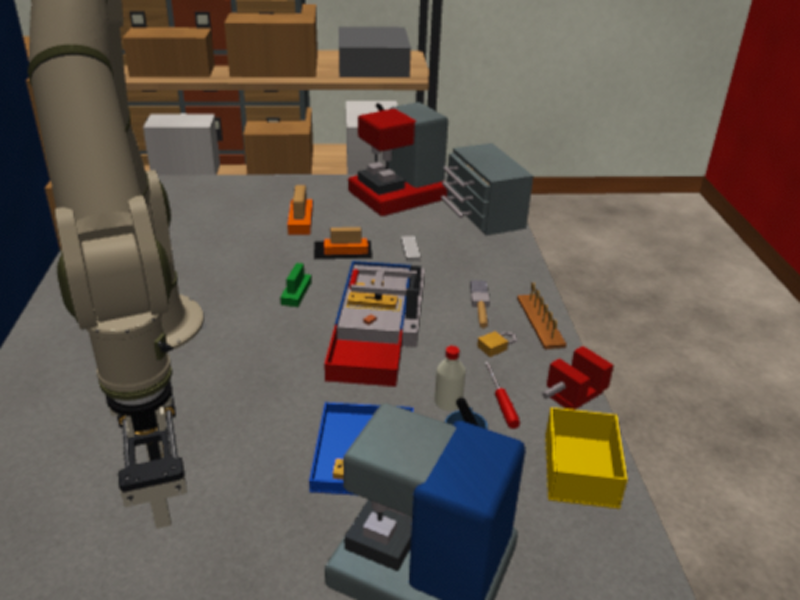

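The top view shows the fixture around (415,315), the blank at (273,272), the scraper on its mat at (270,347), and the out tray at (585,332), with the clamp closed. I'll enlarge these areas to measure them.

Run:
```python
from h import *
im=cv2.cvtColor(cv2.imread('pics/t0.png'),cv2.COLOR_BGR2RGB)
crop(im,200,330,160,240,6,'c1.png')
A=im[160:250,155:195]; B=im[180:245,335:410]
o=np.zeros((540,800,3),np.uint8)
a=cv2.resize(A,None,fx=6,fy=6,interpolation=cv2.INTER_CUBIC);b=cv2.resize(B,None,fx=6,fy=6,interpolation=cv2.INTER_CUBIC)
o[:540,:240]=a;o[:390,300:750]=b
cv2.imwrite('pics/c2.png',cv2.cvtColor(o,cv2.COLOR_RGB2BGR))
```

```text
(no output)
```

View pics/c1.png

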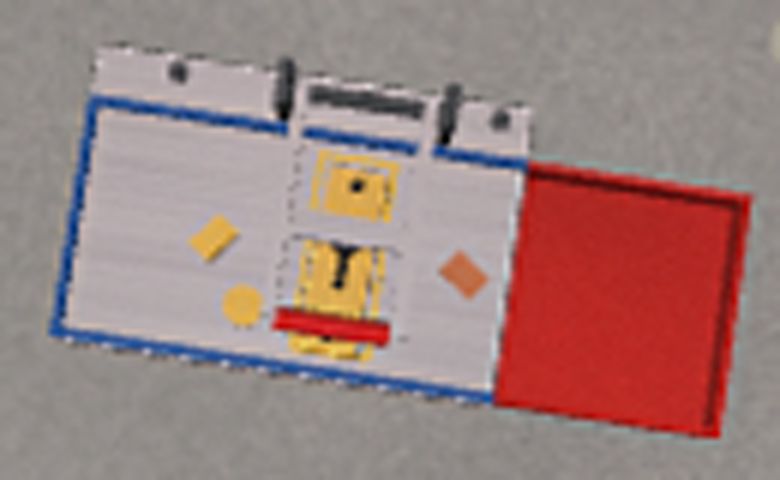

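View pics/c2.png

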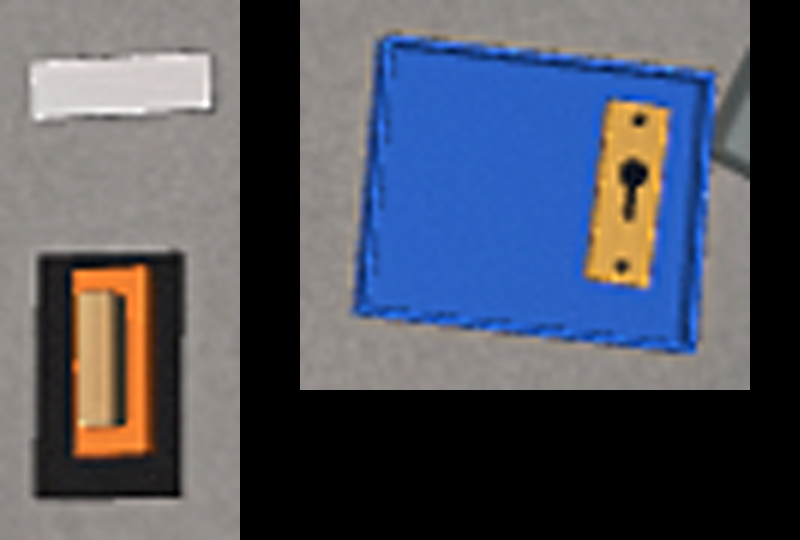

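```bash
cat > m.py <<'E'
from h import *
def pt(u,v,u0,v0,z,k=6): return ray('top',u0+(u+.5)/k-.5,v0+(v+.5)/k-.5,z)
f=lambda u,v,z:pt(u,v,200,160,z)
a=lambda u,v,z:pt(u,v,155,160,z)
b=lambda u,v,z:pt(u-300,v,335,180,z)
def rect(L,n):
    L=np.array(L);r=cv2.minAreaRect((L[:,:2]*1000).astype(np.float32));print(n,np.round(L.mean(0)*1000,1),[np.round(x,1) for x in r])
    for i in range(4): d=L[(i+1)%4]-L[i];print('   edge',np.round(np.hypot(*d[:2])*1000,1),np.round(np.degrees(np.arctan2(d[1],d[0])),1))
if __name__=='__main__':
    rect([f(93,97,.048),f(52,335,.048),f(495,402,.048),f(527,162,.048)],'bedlips')
    rect([f(527,163,.045),f(752,194,.045),f(720,437,.045),f(495,403,.045)],'chiptray')
    rect([a(30,60,.014),a(210,52,.014),a(212,108,.014),a(35,119,.014)],'blank')
    rect([a(38,253,.004),a(183,253,.004),a(182,497,.004),a(34,497,.004)],'mat')
    rect([a(72,269,.028),a(133,267,.028),a(133,457,.028),a(74,459,.028)],'scraper')
    rect([b(380,37,.028),b(715,72,.028),b(692,352,.028),b(356,315,.028)],'tray')
    rect([b(608,100,.019),b(670,106,.019),b(649,288,.019),b(585,278,.019)],'done')
    for n,q in dict(bar=(331,326,.107),hingeslotC=(365,104,.06),brL=(286,62,.115),brR=(451,92,.115)).items(): print(n,np.round(f(*q)*1000,1))
    for n,q in dict(c1=(214,239,.05),c2=(243,306,.05),c3=(463,275,.05),h1=(357,185,.054),pend=(330,350,.054)).items(): print(n,np.round(f(*q)*1000,1))
E
python3 m.py
```

```text
bedlips [508.   39.1  48. ] [array([508.,  39.]), array([263.9, 143.6]), np.float64(81.2)]
   edge 143.6 170.8
   edge 263.9 -98.8
   edge 143.6 -8.3
   edge 261.5 81.2
chiptray [ 477.6 -157.4   45. ] [array([ 478.1, -157.1]), array([135. , 145.4]), np.float64(81.2)]
   edge 135.0 -98.1
   edge 145.4 171.2
   edge 133.7 81.2
   edge 143.9 -8.3
blank [612.4 309.1  14. ] [array([612.4, 309.6]), array([ 36.7, 110.4]), np.float64(2.9)]
   edge 110.4 -87.6
   edge 34.8 -177.1
   edge 108.3 93.4
   edge 36.8 6.2
mat [435.8 315.3   4. ] [array([435.8, 315.1]), array([149.1,  89.5]), np.float64(0.5)]
   edge 88.7 -90.2
   edge 148.1 -179.2
   edge 89.5 89.8
   edge 148.0 0.5
scraper [442.1 313.8  28. ] [array([442.1, 313.6]), array([113.4,  36.6]), np.float64(1.7)]
   edge 36.6 -88.3
   edge 113.4 -178.9
   edge 35.1 91.7
   edge 113.4 1.9
tray [ 469.  -412.5   28. ] [array([ 469.2, -413. ]), array([203. , 168.9]), np.float64(83.5)]
   edge 202.6 -96.2
   edge 168.9 172.7
   edge 200.5 83.5
   edge 168.0 -6.6
done [ 469.6 -471.1   19. ] [array([ 470.2, -471. ]), array([ 38.7, 111.2]), np.float64(80.9)]
   edge 37.6 -95.8
   edge 111.2 170.9
   edge 38.7 80.9
   edge 109.0 -9.7
bar [458.9  15.6 107. ]
hingeslotC [592.3  -4.7  60. ]
brL [608.2  40.6 115. ]
brR [590.6 -52.8 115. ]
c1 [513.5  84.9  50. ]
c2 [473.7  67.7  50. ]
c3 [491.6 -62.2  50. ]
h1 [5.448e+02 2.000e-01 5.400e+01]
pend [447.5  16.5  54. ]
```

The bed fit gives the fixture origin at about (0.503, 0.0075) with yaw -8.6°. Three chips are visible: two yellow and one copper. I'll go for the clamp bar now.

Request:
drive_tool(
  delta_pos=[
    [0.018,0.0415,0.01],
    [0.018,0.0415,0.01],
    [0.018,0.0415,0.01],
    [0.018,0.0415,0.01],
    [0.018,0.0415,0.01],
    [0.018,0.0415,0.01],
    [0.0233,0.0417,0],
    [0.0233,0.0417,0],
    [0.0233,0.0417,0],
    [0.0233,0.0417,0],
    [0.0233,0.0417,0],
    [0.0233,0.0417,0],
  ],
  angular=[
    [0,0,5.5],
    [0,0,5.5],
    [0,0,5.5],
    [0,0,5.5],
    [0,0,5.5],
    [0,0,5.5],
    [0,0,5.5],
    [0,0,5.5],
    [0,0,5.5],
    [0,0,5.5],
    [0,0,5.5],
    [0,0,5.5],
  ],
  jaw=0.14,
  grip_force=15,
)

```text
time: 1.6
position: [0.4393, -0.1988, 0.2786]
eef_rot: [2.381, 2.05, -0.0]
contact_force: [1.5, -0.5, 0.7]
grip_width: 0.0399
gripper_force: 0.0
```

Request:
drive_tool(
  delta_pos=[
    [0.0038,0.0426,0],
    [0.0038,0.0426,0],
    [0.0038,0.0426,0],
    [0.0038,0.0426,0],
    [0.0038,0.0426,0],
    [0,0,-0.04],
    [0,0,-0.04],
    [0,0,-0.04],
    [0,0,-0.04],
    [0,0,-0.037],
    [0,0,0],
  ],
  angular=[
    [0,0,0],
    [0,0,0],
    [0,0,0],
    [0,0,0],
    [0,0,0],
    [0,0,0],
    [0,0,0],
    [0,0,0],
    [0,0,0],
    [0,0,0],
    [0,0,0],
  ],
)

```text
time: 2.98
position: [0.4564, 0.013, 0.0798]
eef_rot: [-2.381, -2.046, 0.006]
contact_force: [0.0, 0.7, 0.6]
grip_width: 0.04
gripper_force: 0.0
```

Request:
drive_tool(
  delta_pos=[
    [0,0,0],
    [0,0,0],
    [0,0,0],
    [0,0,0],
  ],
  angular=[
    [0,0,0],
    [0,0,0],
    [0,0,0],
    [0,0,0],
  ],
  jaw=1,
)

```text
time: 3.48
position: [0.457, 0.0127, 0.0825]
eef_rot: [2.384, 2.046, -0.001]
contact_force: [-5.4, 1.6, 7.6]
grip_width: 0.0137
gripper_force: 15.0
```

Request:
drive_tool(
  delta_pos=[
    [0.0021,-0.0003,0.0233],
    [0.0062,-0.0009,0.0225],
    [0.0101,-0.0015,0.0211],
    [0.0136,-0.0021,0.0189],
    [0.0167,-0.0025,0.0161],
    [0.0193,-0.0029,0.0128],
    [0.0213,-0.0032,0.0091],
    [0.0225,-0.0034,0.0051],
    [0.0231,-0.0035,0.001],
    [0.0229,-0.0035,-0.0032],
    [0.0219,-0.0033,-0.0073],
    [0.0203,-0.0031,-0.0112],
  ],
  angular=[
    [0,0,0],
    [0,0,0],
    [0,0,0],
    [0,0,0],
    [0,0,0],
    [0,0,0],
    [0,0,0],
    [0,0,0],
    [0,0,0],
    [0,0,0],
    [0,0,0],
    [0,0,0],
  ],
)

```text
time: 4.97
position: [0.6585, -0.0185, 0.1902]
eef_rot: [2.384, 2.045, -0.001]
contact_force: [-1.4, -3.4, 0.8]
grip_width: 0.0135
gripper_force: 15.0
```

Request:
drive_tool(
  delta_pos=[
    [0,0,0],
    [0,0,0],
  ],
  angular=[
    [0,0,0],
    [0,0,0],
  ],
)

```text
time: 5.22
position: [0.6589, -0.0185, 0.19]
eef_rot: [2.383, 2.044, 0.001]
contact_force: [1.7, -5.0, 0.3]
grip_width: 0.0137
gripper_force: 15.0
```

Request:
drive_tool(
  delta_pos=[
    [0,0,0],
    [0,0,0],
    [0,0,0.03],
    [0,0,0.03],
    [0,0,0.03],
  ],
  angular=[
    [0,0,0],
    [0,0,0],
    [0,0,0],
    [0,0,0],
    [0,0,0],
  ],
  jaw=0.14,
)

```text
time: 5.85
position: [0.6574, -0.0167, 0.2807]
eef_rot: [-2.382, -2.047, 0.0]
contact_force: [0.5, -0.2, -0.6]
grip_width: 0.0397
gripper_force: 0.0
```

Request:
drive_tool(
  delta_pos=[
    [-0.02,0,0],
    [-0.02,0,0],
    [-0.02,0,0],
    [-0.02,0,0],
    [-0.02,0,0],
    [-0.02,0,0],
    [-0.02,0,0],
    [-0.02,0.013,0],
    [-0.02,0.013,0],
    [-0.02,0,0],
  ],
  angular=[
    [0,0,9],
    [0,0,9],
    [0,0,9],
    [0,0,9],
    [0,0,9],
    [0,0,9],
    [0,0,9],
    [0,0,9],
    [0,0,9],
    [0,0,9],
  ],
  jaw=-0.3,
)

```text
time: 7.1
position: [0.4568, 0.01, 0.28]
eef_rot: [0.227, 3.133, 0.0]
contact_force: [-0.1, -0.1, -1.1]
grip_width: 0.0606
gripper_force: 0.0
```

Run:
```python
from h import *
st();im=snap('top','t1.png');im2=snap('side','s1.png')
crop(im,200,330,160,240,6,'c3.png')
crop(im2,190,290,150,250,6,'c4.png')
```

```text
{'time': 7.1, 'position': [0.457, 0.01, 0.28], 'eef_rot': [0.227, 3.133, 0.0], 'contact_force': [-0.089, -0.145, -1.112], 'grip_width': 0.061, 'joints': [0.652, 0.333, -1.014, 2.073, 0.357, 0.919, 0.867]}
```

View pics/c4.png

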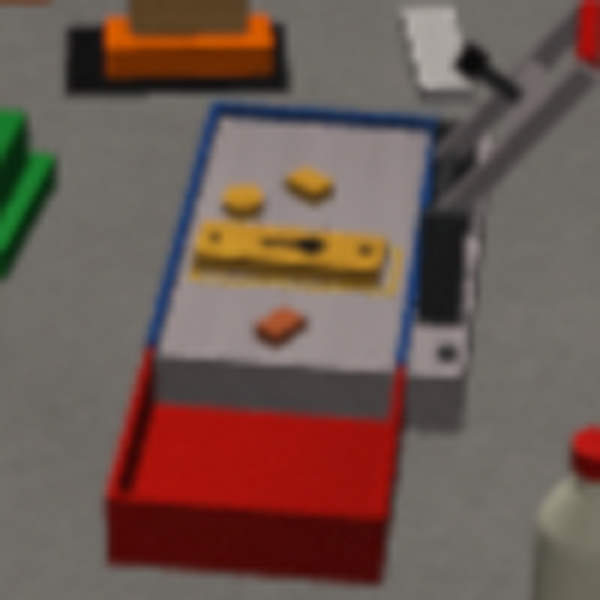

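Run:
```python
from h import *
g=lambda u,v,z:ray('side',190+(u+.5)/6-.5,150+(v+.5)/6-.5,z)
F=np.array([.503,.0075]);t=np.radians(-8.6);R=np.array([[np.cos(t),-np.sin(t)],[np.sin(t),np.cos(t)]])
for n,q in dict(hl=(216,238,.054),hr=(367,250,.054),fl=(194,257,.054),fr=(384,270,.054),bl=(205,222,.054),br=(388,238,.054),c1=(310,182,.05),c2=(243,197,.05),c3=(282,322,.05),lineFL=(188,277,.04),lineFR=(397,293,.04),lineBR=(402,250,.04),edgeL=(155,358,.04),edgeR=(398,375,.04),lipBL=(215,104,.048),lipBR=(440,122,.048)).items():
    p=g(*q); print(n,np.round(p*1000,1),np.round((p[:2]-F)@R*1000,1))
```

```text
hl [455.1  17.6  54. ] [-48.8   2.8]
hr [542.7   2.6  54. ] [40.   1.1]
fl [442.1  -2.1  54. ] [-58.8 -18.6]
fr [551.3 -18.4  54. ] [ 51.6 -18.4]
bl [449.   34.8  54. ] [-57.5  18.9]
br [555.8  14.9  54. ] [51.1 15.3]
c1 [513.2  83.6  50. ] [-1.3 76.8]
c2 [472.2  67.8  50. ] [-39.5  55. ]
c3 [490.8 -63.1  50. ] [ -1.5 -71.6]
lineFL [438.5  -2.   40. ] [-62.4 -19. ]
lineFR [559.  -21.7  40. ] [ 59.7 -20.5]
lineBR [565.1  23.   40. ] [59.  24.6]
edgeL [419.3 -81.8  40. ] [ -69.4 -100.8]
edgeR [ 553.9 -101.8   40. ] [  66.7 -100.4]
lipBL [457.4 180.4  48. ] [-71.  164.1]
lipBR [598.2 155.1  48. ] [ 72.1 160.2]
```

View pics/c3.png

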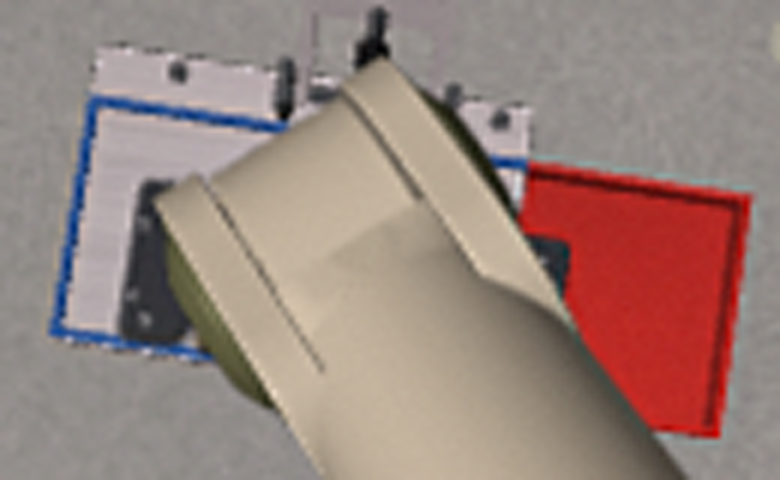

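The top view is hidden by the arm. The side view shows the clamp back and exactly three chips, with the plate centred about 4 mm towards -x in the nest. I'll grasp the plate across its width.

Request:
drive_tool(
  delta_pos=[
    [0.0212,-0.0005,-0.03],
    [0.0212,-0.0004,-0.03],
    [0,0,-0.04],
    [0,0,-0.04],
    [0,0,-0.04],
    [0,0,-0.03],
    [0,0,-0.015],
    [0,0,-0.011],
    [0,0,0],
  ],
  angular=[
    [0,0,0],
    [0,0,0],
    [0,0,0],
    [0,0,0],
    [0,0,0],
    [0,0,0],
    [0,0,0],
    [0,0,0],
    [0,0,0],
  ],
)

```text
time: 8.32
position: [0.5005, 0.0079, 0.0433]
eef_rot: [-0.24, -3.132, 0.0]
contact_force: [-0.2, -0.1, -0.3]
grip_width: 0.0603
gripper_force: 0.0
```

Request:
drive_tool(
  delta_pos=[
    [0,0,0],
    [0,0,0],
    [0,0,0],
    [0,0,0],
  ],
  angular=[
    [0,0,0],
    [0,0,0],
    [0,0,0],
    [0,0,0],
  ],
  jaw=1,
  grip_force=30,
)

```text
time: 8.82
position: [0.5009, 0.0081, 0.0443]
eef_rot: [0.239, 3.131, 0.001]
contact_force: [-0.2, 1.3, 6.2]
grip_width: 0.0358
gripper_force: 29.8
```

```bash
python3 -c "
from h import *
st()"
```

```text
{'time': 8.825, 'position': [0.501, 0.008, 0.044], 'eef_rot': [0.239, 3.131, 0.001], 'contact_force': [-0.245, 1.276, 6.218], 'grip_width': 0.036, 'joints': [0.294, 0.691, -0.617, 2.217, 0.886, 0.496, 0.391]}
```

Request:
drive_tool(
  delta_pos=[
    [0,0,0.02],
    [0,0,0.04],
    [0,0,0.04],
    [0,0,0.04],
    [-0.0034,-0.0474,0.02],
    [-0.0034,-0.0474,0],
    [-0.0034,-0.0474,0],
    [-0.0034,-0.0474,0],
    [-0.0034,-0.0474,0],
    [-0.0034,-0.0474,0],
    [-0.0034,-0.0474,0],
    [-0.0034,-0.0474,0],
  ],
  angular=[
    [0,0,0],
    [0,0,0],
    [0,0,0],
    [0,0,0],
    [0,0,0.25],
    [0,0,0.25],
    [0,0,0.25],
    [0,0,0.25],
    [0,0,0.25],
    [0,0,0.25],
    [0,0,0.25],
    [0,0,0.25],
  ],
)

```text
time: 10.32
position: [0.4716, -0.3731, 0.203]
eef_rot: [-0.184, -3.134, -0.001]
contact_force: [0.6, 0.3, -4.1]
grip_width: 0.0356
gripper_force: 29.8
```

Run:
```python
from h import *
st();im=snap('top','t2.png');im2=snap('side','s2.png')
A=cv2.resize(im[160:250,145:335],None,fx=4,fy=4,interpolation=cv2.INTER_CUBIC)
B=cv2.resize(im2[200:350,150:340],None,fx=4,fy=4,interpolation=cv2.INTER_CUBIC)[:240]
cv2.imwrite('pics/c5.png',cv2.cvtColor(np.vstack([A,B]),cv2.COLOR_RGB2BGR))
```

```text
{'time': 10.325, 'position': [0.472, -0.373, 0.203], 'eef_rot': [-0.184, -3.134, -0.001], 'contact_force': [0.584, 0.254, -4.149], 'grip_width': 0.036, 'joints': [1.153, 0.609, -0.884, 1.869, 0.578, 0.944, 1.455]}
```

View pics/c5.png

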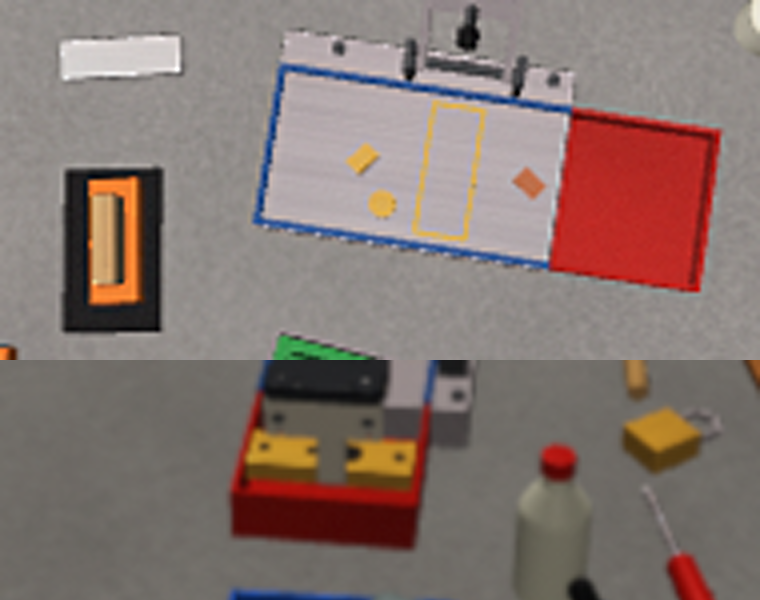

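The held plate is level in the grip. The bed shows the empty nest outline and three chips, at (362,158), (382,204) and (529,183) in the crop. Next I'll lower the plate into the tray.

Request:
drive_tool(
  delta_pos=[
    [0.002,0.002,-0.04],
    [0,0,-0.04],
    [0,0,-0.04],
    [0,0,-0.03],
    [0,0,-0.02],
    [0,0,-0.012],
    [0,0,-0.006],
    [0,0,-0.004],
    [0,0,0],
  ],
  angular=[
    [0,0,0],
    [0,0,0],
    [0,0,0],
    [0,0,0],
    [0,0,0],
    [0,0,0],
    [0,0,0],
    [0,0,0],
    [0,0,0],
  ],
)

```text
time: 11.55
position: [0.4753, -0.3696, 0.0122]
eef_rot: [0.184, 3.136, -0.001]
contact_force: [-0.9, -0.0, -4.5]
grip_width: 0.0358
gripper_force: 29.8
```

Run:
```python
from h import *
from m import pt,rect
st()
e=lambda u,v,z:pt(u,v,145,160,z,4)
rect([e(433,101,.04),e(485,110,.04),e(467,240,.04),e(414,230,.04)],'nest')
rect([e(66,170,.004),e(161,170,.004),e(161,330,.004),e(63,330,.004)],'mat')
rect([e(61,40,.014),e(180,35,.014),e(181,72,.014),e(63,79,.014)],'blank')
im=cv2.cvtColor(cv2.imread('pics/t2.png'),cv2.COLOR_BGR2HSV)
o=(cv2.inRange(im,(8,150,120),(16,255,255))); o[:, :160]=0;o[:,190:]=0
v,u=np.nonzero(o);print('orange',u.min(),u.max(),v.min(),v.max(), [np.round(ray('top',*q)*1000) for q in((u.min()-.5,v.min()-.5,.028),(u.max()+.5,v.max()+.5,.028),(u.max()+.5,v.max()+.5,.004))])
print('ridge', [np.round(ray('top',145+(q[0]+.5)/4-.5,160+(q[1]+.5)/4-.5,.068)*1000) for q in((91,194),(117,194),(91,285),(117,285),(123,285))])
```

```text
{'time': 11.55, 'position': [0.475, -0.37, 0.012], 'eef_rot': [0.184, 3.136, -0.001], 'contact_force': [-0.855, -0.039, -4.458], 'grip_width': 0.036, 'joints': [0.992, 0.827, -0.658, 1.995, 0.875, 0.627, 1.194]}
nest [504.4   7.5  40. ] [array([504.2,   7.4]), array([ 47.9, 118.9]), np.float64(81.5)]
   edge 47.4 -100.1
   edge 117.6 171.8
   edge 48.0 79.1
   edge 116.9 -8.5
mat [435.7 315.2   4. ] [array([435.7, 314.8]), array([146.4,  88.9]), np.float64(0.3)]
   edge 87.2 -90.2
   edge 145.6 -179.0
   edge 88.9 89.8
   edge 145.6 0.3
blank [612.2 308.8  14. ] [array([612. , 309.1]), array([ 36.3, 109.5]), np.float64(2.4)]
   edge 109.5 -87.8
   edge 34.4 -177.6
   edge 108.3 93.2
   edge 36.3 4.3
orange 167 179 204 235 [array([502., 334.,  28.]), array([387., 285.,  28.]), array([387., 290.,   4.])]
ridge [array([482., 321.,  68.]), array([482., 298.,  68.]), array([403., 319.,  68.]), array([403., 296.,  68.]), array([403., 291.,  68.])]
```

Request:
drive_tool(
  delta_pos=[
    [0,0,-0.002],
    [0,0,-0.001],
    [0,0,0],
  ],
  angular=[
    [0,0,0],
    [0,0,0],
    [0,0,0],
  ],
)

```text
time: 11.92
position: [0.4752, -0.3697, 0.0094]
eef_rot: [0.184, 3.136, -0.001]
contact_force: [-1.7, 0.0, 3.7]
grip_width: 0.0359
gripper_force: 29.8
```

Request:
drive_tool(
  delta_pos=[
    [0,0,0],
    [0,0,0],
    [0,0,0.02],
    [0,0,0.04],
    [0,0,0.04],
    [0,0,0.05],
    [0,0,0.05],
    [0,0,0.04],
  ],
  angular=[
    [0,0,0],
    [0,0,0],
    [0,0,0],
    [0,0,0],
    [0,0,0],
    [0,0,0],
    [0,0,0],
    [0,0,0],
  ],
  jaw=-0.18,
)

```text
time: 12.92
position: [0.4753, -0.3689, 0.2524]
eef_rot: [0.182, 3.135, -0.001]
contact_force: [-0.4, -0.7, -0.1]
grip_width: 0.055
gripper_force: 0.0
```

Request:
drive_tool(
  delta_pos=[
    [0.004,0.044,0],
    [0.004,0.044,0],
    [0.004,0.044,0],
    [0,0.044,0],
    [0,0.044,0],
    [0,0.044,0],
    [0,0.044,0],
    [0,0.044,0],
    [0,0.044,0],
    [-0.002,0.044,0],
    [-0.002,0.044,0],
    [-0.002,0.044,0],
  ],
  angular=[
    [0,0,0.6],
    [0,0,0.6],
    [0,0,0.6],
    [0,0,0.6],
    [0,0,0.6],
    [0,0,0.6],
    [0,0,0.6],
    [0,0,0.6],
    [0,0,0.6],
    [0,0,0.6],
    [0,0,0.6],
    [0,0,0.6],
  ],
)

```text
time: 14.42
position: [0.4806, 0.1602, 0.25]
eef_rot: [-0.015, 3.141, -0.0]
contact_force: [1.0, -0.0, -0.2]
grip_width: 0.055
gripper_force: 0.0
```

Run:
```python
from h import *
st();im=snap('top','t3.png');im2=snap('side','s3.png')
A=cv2.resize(im[160:250,145:235],None,fx=4,fy=4,interpolation=cv2.INTER_CUBIC)
C=cv2.resize(im[180:245,330:420],None,fx=4,fy=4,interpolation=cv2.INTER_CUBIC)
C=np.vstack([C,np.zeros((100,360,3),np.uint8)])
cv2.imwrite('pics/c6.png',cv2.cvtColor(np.hstack([A,C]),cv2.COLOR_RGB2BGR))
```

```text
{'time': 14.425, 'position': [0.481, 0.16, 0.25], 'eef_rot': [-0.015, 3.141, -0.0], 'contact_force': [1.009, -0.018, -0.165], 'grip_width': 0.055, 'joints': [0.285, 0.45, -0.989, 2.017, 0.474, 0.921, 0.625]}
```

View pics/c6.png

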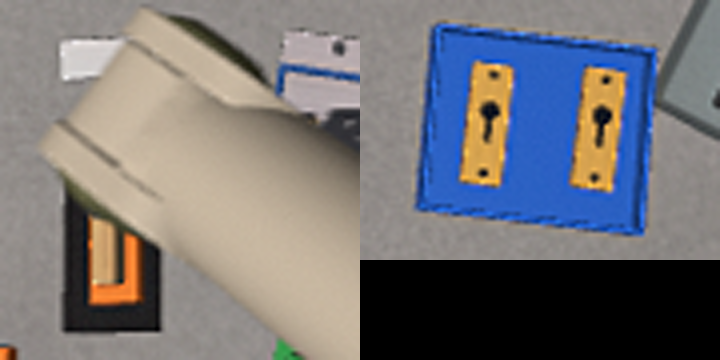

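The finished plate lies flat in the tray beside the other one, and the scraper hasn't moved. Next I'll grasp the scraper.

Request:
drive_tool(
  delta_pos=[
    [-0.01,0.037,0],
    [-0.01,0.037,0],
    [-0.01,0.037,0],
    [-0.008,0.037,0],
    [0,0,-0.04],
    [0,0,-0.04],
    [0,0,-0.04],
    [0,0,-0.04],
    [0,0,-0.03],
    [0,0,-0.017],
    [0,0,-0.01],
    [0,0,0],
  ],
  angular=[
    [0,0,0.2],
    [0,0,0.2],
    [0,0,0.2],
    [0,0,0],
    [0,0,0],
    [0,0,0],
    [0,0,0],
    [0,0,0],
    [0,0,0],
    [0,0,0],
    [0,0,0],
    [0,0,0],
  ],
)

```text
time: 16.02
position: [0.4433, 0.3063, 0.032]
eef_rot: [-0.03, 3.141, -0.0]
contact_force: [0.3, -0.7, -0.3]
grip_width: 0.055
gripper_force: 0.0
```

Request:
drive_tool(
  delta_pos=[
    [0,0,0],
    [0,0,0],
    [0,0,0],
    [0,0,0],
    [0,0,0],
  ],
  angular=[
    [0,0,0],
    [0,0,0],
    [0,0,0],
    [0,0,0],
    [0,0,0],
  ],
  jaw=1,
  grip_force=40,
)

```text
time: 16.65
position: [0.4434, 0.3075, 0.0323]
eef_rot: [-0.03, 3.141, 0.003]
contact_force: [0.5, 2.3, 5.0]
grip_width: 0.0216
gripper_force: 40.0
```

Run:
```python
from h import *
st();im2=snap('side','s4.png')
crop(im2,180,300,120,220,5,'c7.png')
```

```text
{'time': 16.65, 'position': [0.443, 0.308, 0.032], 'eef_rot': [-0.03, 3.141, 0.003], 'contact_force': [0.543, 2.252, 4.965], 'grip_width': 0.022, 'joints': [-0.271, 0.749, -0.656, 2.134, 0.899, 0.558, -0.011]}
```

View pics/c7.png

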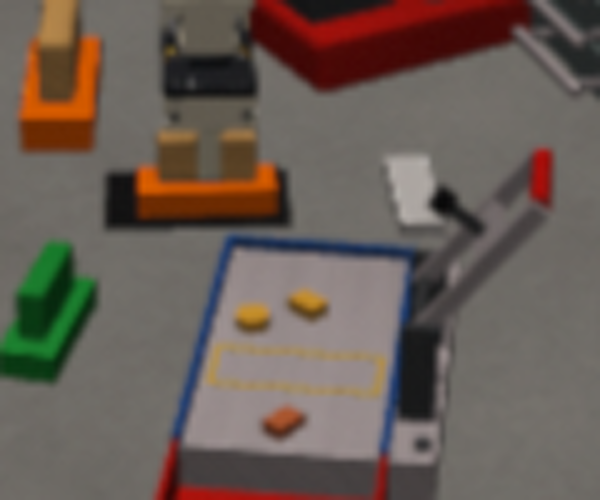

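Request:
drive_tool(
  delta_pos=[
    [0,0,0.03],
    [0,0,0.03],
    [0,0,0.03],
    [0.0144,-0.0365,0],
    [0.0144,-0.0365,0],
    [0.0144,-0.0365,0],
    [0.0144,-0.0365,0],
    [0.0142,-0.0364,0],
    [0,0,0],
    [0,0,-0.03],
    [0,0,-0.015],
    [0,0,0],
  ],
  angular=[
    [0,0,0],
    [0,0,0],
    [0,0,0],
    [0,0,-1.9],
    [0,0,-1.9],
    [0,0,-1.9],
    [0,0,-1.9],
    [0,0,-1.9],
    [0,0,0],
    [0,0,0],
    [0,0,0],
    [0,0,0],
  ],
)

```text
time: 18.2
position: [0.5138, 0.1244, 0.0758]
eef_rot: [-0.228, -3.131, 0.002]
contact_force: [-0.2, -0.2, -3.4]
grip_width: 0.0221
gripper_force: 40.0
```

Run:
```python
from h import *
st();im2=snap('side','s5.png')
crop(im2,200,290,130,250,5,'c8.png')
```

```text
{'time': 18.2, 'position': [0.514, 0.124, 0.076], 'eef_rot': [-0.228, -3.131, 0.002], 'contact_force': [-0.156, -0.171, -3.39], 'grip_width': 0.022, 'joints': [0.134, 0.676, -0.705, 2.133, 0.782, 0.613, 0.291]}
```

View pics/c8.png

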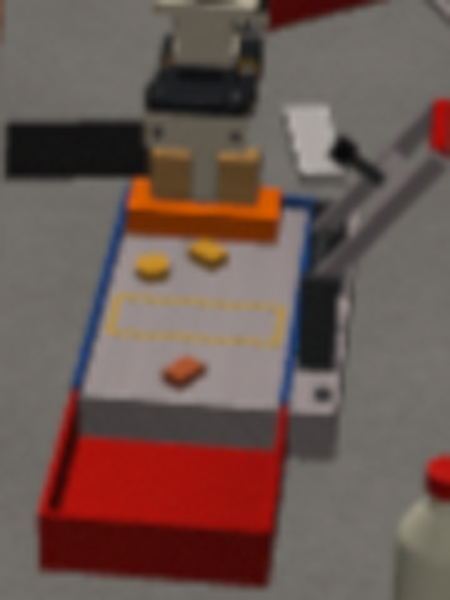

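Request:
drive_tool(
  delta_pos=[
    [0.003,-0.0004,0],
    [0,0,-0.003],
    [0,0,-0.003],
    [0,0,-0.001],
    [0,0,0],
  ],
  angular=[
    [0,0,0],
    [0,0,0],
    [0,0,0],
    [0,0,0],
    [0,0,0],
  ],
)

```text
time: 18.88
position: [0.5179, 0.1237, 0.0697]
eef_rot: [-0.23, -3.133, 0.0]
contact_force: [0.1, 0.9, -3.1]
grip_width: 0.0219
gripper_force: 40.0
```

Request:
drive_tool(
  delta_pos=[
    [-0.0018,-0.0119,-0.001],
    [-0.0018,-0.0119,0],
    [-0.0018,-0.0119,0],
    [-0.0018,-0.0119,0],
    [-0.0018,-0.0119,0],
    [-0.0018,-0.0119,0],
    [-0.0018,-0.0119,0],
    [-0.0018,-0.0119,0],
    [-0.0018,-0.0119,0],
    [-0.0018,-0.0119,0],
  ],
  angular=[
    [0,0,0],
    [0,0,0],
    [0,0,0],
    [0,0,0],
    [0,0,0],
    [0,0,0],
    [0,0,0],
    [0,0,0],
    [0,0,0],
    [0,0,0],
  ],
)

```text
time: 20.12
position: [0.4998, 0.004, 0.0688]
eef_rot: [0.23, 3.133, 0.0]
contact_force: [-0.2, 1.2, -2.9]
grip_width: 0.0216
gripper_force: 40.0
```

Run:
```python
from h import *
st();im2=snap('side','s6.png')
crop(im2,200,290,130,250,5,'c9.png')
```

```text
{'time': 20.125, 'position': [0.5, 0.004, 0.069], 'eef_rot': [0.23, 3.133, 0.0], 'contact_force': [-0.156, 1.157, -2.87], 'grip_width': 0.022, 'joints': [0.353, 0.662, -0.689, 2.203, 0.833, 0.557, 0.45]}
```

View pics/c9.png

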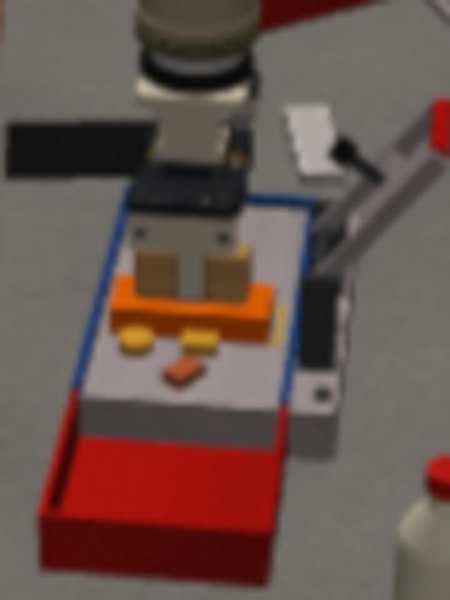

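The chips ride in front of the blade, well inside its ends. I'll keep sweeping.

Request:
drive_tool(
  delta_pos=[
    [-0.0018,-0.0119,0],
    [-0.0018,-0.0119,0],
    [-0.0018,-0.0119,0],
    [-0.0018,-0.0119,0],
    [-0.0018,-0.0119,0],
    [-0.0018,-0.0119,0],
    [-0.0018,-0.0119,0],
    [-0.0018,-0.0119,0],
    [-0.0018,-0.0119,0],
    [-0.0015,-0.01,0],
    [0,0,0],
  ],
  angular=[
    [0,0,0],
    [0,0,0],
    [0,0,0],
    [0,0,0],
    [0,0,0],
    [0,0,0],
    [0,0,0],
    [0,0,0],
    [0,0,0],
    [0,0,0],
    [0,0,0],
  ],
)

```text
time: 21.55
position: [0.482, -0.1133, 0.0687]
eef_rot: [-0.233, -3.133, 0.0]
contact_force: [0.1, 0.8, -3.7]
grip_width: 0.0217
gripper_force: 40.0
```

Request:
drive_tool(
  delta_pos=[
    [0,0,0.03],
    [0,0,0.04],
    [0,0,0.04],
    [0,0.04,0.02],
    [0,0.045,0],
    [-0.01,0.045,0],
    [-0.01,0.045,0],
    [-0.01,0.045,0],
    [-0.01,0.045,0],
    [0,0.045,0],
  ],
  angular=[
    [0,0,0],
    [0,0,0],
    [0,0,0],
    [0,0,1.5],
    [0,0,1.5],
    [0,0,1.5],
    [0,0,1.5],
    [0,0,1.5],
    [0,0,1.2],
    [0,0,0],
  ],
)

```text
time: 22.8
position: [0.441, 0.1993, 0.1989]
eef_rot: [0.011, -3.142, 0.001]
contact_force: [1.7, -0.0, -3.8]
grip_width: 0.0221
gripper_force: 40.0
```

Run:
```python
from h import *
st();im=snap('top','t7.png');im2=snap('side','s7.png')
A=cv2.resize(im[160:250,200:330],None,fx=4,fy=4,interpolation=cv2.INTER_CUBIC)
B=cv2.resize(im2[160:250,200:270],None,fx=4,fy=4,interpolation=cv2.INTER_CUBIC)
cv2.imwrite('pics/c10.png',cv2.cvtColor(np.hstack([A,B]),cv2.COLOR_RGB2BGR))
```

```text
{'time': 22.8, 'position': [0.441, 0.199, 0.199], 'eef_rot': [0.011, -3.142, 0.001], 'contact_force': [1.709, -0.017, -3.844], 'grip_width': 0.022, 'joints': [0.144, 0.486, -0.948, 2.121, 0.556, 0.803, 0.426]}
```

View pics/c10.png

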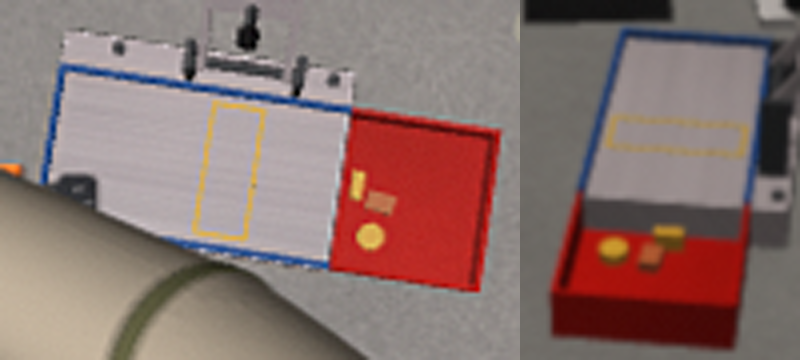

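All three chips are in the red tray and the bed is clear. I'll park the scraper now.

Request:
drive_tool(
  delta_pos=[
    [-0.002,0.04,0],
    [-0.002,0.04,0],
    [-0.001,0.036,0],
    [0,0,-0.04],
    [0,0,-0.04],
    [0,0,-0.04],
    [0,0,-0.025],
    [0,0,-0.012],
    [0,0,-0.006],
    [0,0,0],
  ],
  angular=[
    [0,0,0],
    [0,0,0],
    [0,0,0],
    [0,0,0],
    [0,0,0],
    [0,0,0],
    [0,0,0],
    [0,0,0],
    [0,0,0],
    [0,0,0],
  ],
)

```text
time: 24.15
position: [0.4374, 0.3138, 0.0362]
eef_rot: [-0.008, 3.141, 0.001]
contact_force: [-0.0, 0.0, -3.4]
grip_width: 0.0212
gripper_force: 40.0
```

Request:
drive_tool(
  delta_pos=[
    [0,0,-0.002],
    [0,0,-0.0015],
    [0,0,0],
  ],
  angular=[
    [0,0,0],
    [0,0,0],
    [0,0,0],
  ],
)

```text
time: 24.52
position: [0.4374, 0.3136, 0.0325]
eef_rot: [-0.008, 3.141, 0.0]
contact_force: [0.0, -0.7, -3.8]
grip_width: 0.0217
gripper_force: 40.0
```

Request:
drive_tool(
  delta_pos=[
    [0,0,0],
    [0,0,0],
    [0,0,0],
    [0,0,0.02],
    [0,0,0.04],
    [0,0,0.04],
    [0,0,0.04],
    [0,0,0.04],
    [0,0,0.02],
  ],
  angular=[
    [0,0,0],
    [0,0,0],
    [0,0,0],
    [0,0,0],
    [0,0,0],
    [0,0,0],
    [0,0,0],
    [0,0,0],
    [0,0,0],
  ],
  jaw=-0.2,
)

```text
time: 25.65
position: [0.4376, 0.314, 0.2342]
eef_rot: [-0.008, 3.14, 0.002]
contact_force: [0.4, 0.5, 0.3]
grip_width: 0.0557
gripper_force: 0.0
```

```bash
cat > bl.py <<'E'
from h import *
def blank(cam,z,win):
    im=vision.read_camera(cam); u0,u1,v0,v1=win
    hsv=cv2.cvtColor(im,cv2.COLOR_RGB2HSV); m=np.zeros(im.shape[:2],np.uint8)
    m[v0:v1,u0:u1]=cv2.inRange(hsv,(0,0,185),(180,40,255))[v0:v1,u0:u1]
    c,_=cv2.findContours(m,cv2.RETR_EXTERNAL,cv2.CHAIN_APPROX_NONE); c=max(c,key=cv2.contourArea)[:,0]
    w=np.array([ray(cam,*p,z)[:2]*1000 for p in c.astype(float)],np.float32)
    print(cam,len(c),cv2.minAreaRect(w),np.round([w.min(0),w.max(0)]),c.min(0),c.max(0)); return im
if __name__=='__main__':
    a=blank('top',.014,(140,215,150,200)); b=blank('side',.014,(240,290,140,180))
    cv2.imwrite('pics/t8.png',a[:,:,::-1]);cv2.imwrite('pics/s8.png',b[:,:,::-1])
    A=cv2.resize(a[155:245,150:235],None,fx=5,fy=5,interpolation=cv2.INTER_CUBIC);B=cv2.resize(b[130:220,210:280],None,fx=5,fy=5,interpolation=cv2.INTER_CUBIC)
    cv2.imwrite('pics/c11.png',np.hstack([A,B])[:,:,::-1])
E
python3 bl.py
```

```text
top 73 ((612.41357421875, 310.3656311035156), (33.88113784790039, 107.56414031982422), 3.1939547061920166) [[593. 257.]
 [630. 364.]] [160 169] [189 179]Traceback (most recent call last):
  File "bl.py", line 10, in <module>
    a=blank('top',.014,(140,215,150,200)); b=blank('side',.014,(240,290,140,180))
                                             ~~~~~^^^^^^^^^^^^^^^^^^^^^^^^^^^^^^^
  File "bl.py", line 6, in blank
    c,_=cv2.findContours(m,cv2.RETR_EXTERNAL,cv2.CHAIN_APPROX_NONE); c=max(c,key=cv2.contourArea)[:,0]
                                                                       ~~~^^^^^^^^^^^^^^^^^^^^^^^
ValueError: max() iterable argument is empty
```

Request:
drive_tool(
  delta_pos=[
    [0.0194,-0.0005,0],
    [0.0194,-0.0005,0],
    [0.0194,-0.0005,0],
    [0.0194,-0.0005,0],
    [0.0194,-0.0005,0],
    [0.0194,-0.0005,0],
    [0.0194,-0.0005,0],
    [0.0194,-0.0005,0],
    [0.0194,-0.0005,0],
    [0,0,-0.05],
    [0,0,-0.05],
    [0,0,0],
  ],
  angular=[
    [0,0,-9.65],
    [0,0,-9.65],
    [0,0,-9.65],
    [0,0,-9.65],
    [0,0,-9.65],
    [0,0,-9.65],
    [0,0,-9.65],
    [0,0,-9.65],
    [0,0,-9.7],
    [0,0,0],
    [0,0,0],
    [0,0,0],
  ],
)

```text
time: 27.25
position: [0.6091, 0.3073, 0.1272]
eef_rot: [-2.153, -2.285, 0.014]
contact_force: [-0.3, 1.0, 0.7]
grip_width: 0.0559
gripper_force: 0.0
```

Run:
```python
from h import *
st();b=snap('side','s9.png');crop(b,230,300,110,190,7,'c12.png')
```

```text
{'time': 27.25, 'position': [0.609, 0.307, 0.127], 'eef_rot': [-2.153, -2.285, 0.014], 'contact_force': [-0.341, 1.035, 0.693], 'grip_width': 0.056, 'joints': [-0.279, 0.684, -0.434, 1.752, 0.38, 0.799, -0.838]}
```

View pics/c12.png

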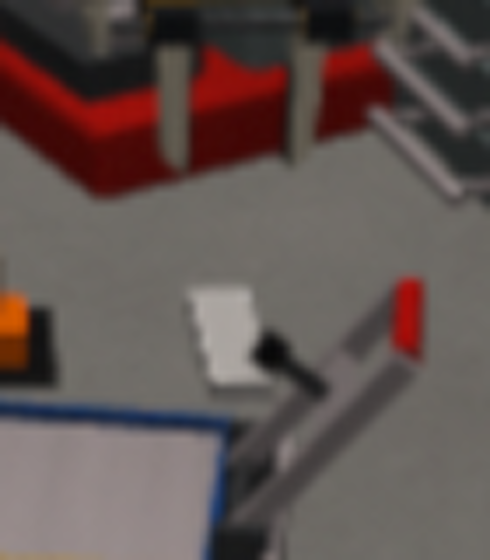

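The blank is unmoved beneath the open fingers. I'll descend and grip it.

Request:
drive_tool(
  delta_pos=[
    [0.002,0.001,-0.04],
    [0,0,-0.03],
    [0,0,-0.025],
    [0,0,-0.015],
    [0,0,-0.01],
    [0,0,0],
  ],
  angular=[
    [0,0,0],
    [0,0,0],
    [0,0,0],
    [0,0,0],
    [0,0,0],
    [0,0,0],
  ],
)

```text
time: 28.05
position: [0.614, 0.3103, 0.0126]
eef_rot: [2.155, 2.286, 0.0]
contact_force: [0.4, -0.6, -0.1]
grip_width: 0.0557
gripper_force: 0.0
```

Request:
drive_tool(
  delta_pos=[
    [0,0,-0.002],
    [0,0,0],
    [0,0,0],
    [0,0,0],
    [0,0,0],
  ],
  angular=[
    [0,0,0],
    [0,0,0],
    [0,0,0],
    [0,0,0],
    [0,0,0],
  ],
  jaw=1,
  grip_force=30,
)

```text
time: 28.68
position: [0.6135, 0.3102, 0.0108]
eef_rot: [-2.155, -2.286, 0.001]
contact_force: [-3.3, -0.7, 5.9]
grip_width: 0.0351
gripper_force: 30.0
```

The grip is too shallow: the tips are at 10.8 mm on a 14 mm plate. I'll reopen, go lower and grip again.

Request:
drive_tool(
  delta_pos=[
    [0,0,0],
    [0,0,0],
    [0,0,-0.004],
    [0,0,-0.003],
    [0,0,0],
  ],
  angular=[
    [0,0,0],
    [0,0,0],
    [0,0,0],
    [0,0,0],
    [0,0,0],
  ],
  jaw=-0.2,
)

```text
time: 29.3
position: [0.6136, 0.31, 0.0028]
eef_rot: [-2.155, -2.286, 0.001]
contact_force: [-0.2, 0.3, -0.1]
grip_width: 0.0561
gripper_force: 0.0
```

Request:
drive_tool(
  delta_pos=[
    [0,0,0],
    [0,0,0],
    [0,0,0],
    [0,0,0],
  ],
  angular=[
    [0,0,0],
    [0,0,0],
    [0,0,0],
    [0,0,0],
  ],
  jaw=1,
  grip_force=30,
)

```text
time: 29.8
position: [0.6139, 0.3102, 0.0034]
eef_rot: [2.155, 2.286, 0.0]
contact_force: [-0.2, 0.3, 1.1]
grip_width: 0.0356
gripper_force: 30.0
```

Request:
drive_tool(
  delta_pos=[
    [0,0,0.02],
    [0,0,0.05],
    [0,0,0.06],
    [0,0,0.07],
    [-0.0275,-0.0378,0],
    [-0.0275,-0.0378,0],
    [-0.0275,-0.0378,0],
    [-0.0275,-0.0378,0],
    [0,-0.0378,0],
    [0,-0.0378,0],
    [0,-0.0378,0],
    [0,-0.0378,0],
  ],
  angular=[
    [0,0,0],
    [0,0,0],
    [0,0,0],
    [0,0,0],
    [0,0,9.75],
    [0,0,9.75],
    [0,0,9.75],
    [0,0,9.75],
    [0,0,9.75],
    [0,0,9.75],
    [0,0,9.75],
    [0,0,9.75],
  ],
)

```text
time: 31.3
position: [0.5036, 0.0062, 0.1969]
eef_rot: [0.227, 3.132, -0.002]
contact_force: [0.4, -0.3, -2.9]
grip_width: 0.0357
gripper_force: 30.0
```

Request:
drive_tool(
  delta_pos=[
    [0,0,-0.04],
    [0,0,-0.04],
    [0,0,-0.02],
    [0,0,0],
  ],
  angular=[
    [0,0,0],
    [0,0,0],
    [0,0,0],
    [0,0,0],
  ],
)

```text
time: 31.8
position: [0.5032, 0.0075, 0.0956]
eef_rot: [-0.235, -3.131, 0.002]
contact_force: [-1.6, 0.8, -2.9]
grip_width: 0.036
gripper_force: 30.0
```

Request:
drive_tool(
  delta_pos=[
    [0,0,-0.03],
    [0,0,-0.012],
    [0,0,-0.006],
    [0,0,0],
  ],
  angular=[
    [0,0,0],
    [0,0,0],
    [0,0,0],
    [0,0,0],
  ],
)

```text
time: 32.3
position: [0.5041, 0.0078, 0.0483]
eef_rot: [0.236, 3.132, -0.0]
contact_force: [0.2, -0.6, -2.2]
grip_width: 0.0355
gripper_force: 30.0
```

Run:
```python
from h import *
from m import pt,rect
st()
e=lambda u,v:pt(u-360,v,330,180,.019,4)
rect([e(473,62),e(514,66),e(500,187),e(460,182)],'placed')
im=snap('side','s10.png');crop(im,205,275,170,230,10,'c13.png')
```

```text
{'time': 32.3, 'position': [0.504, 0.008, 0.048], 'eef_rot': [0.236, 3.132, -0.0], 'contact_force': [0.206, -0.612, -2.159], 'grip_width': 0.036, 'joints': [0.312, 0.692, -0.642, 2.206, 0.881, 0.519, 0.399]}
placed [ 473.8 -370.1   19. ] [array([ 474. , -370.4]), array([ 37.3, 111.2]), np.float64(82.0)]
   edge 37.4 -95.8
   edge 110.8 171.4
   edge 36.2 82.7
   edge 109.8 -8.0
```

View pics/c13.png

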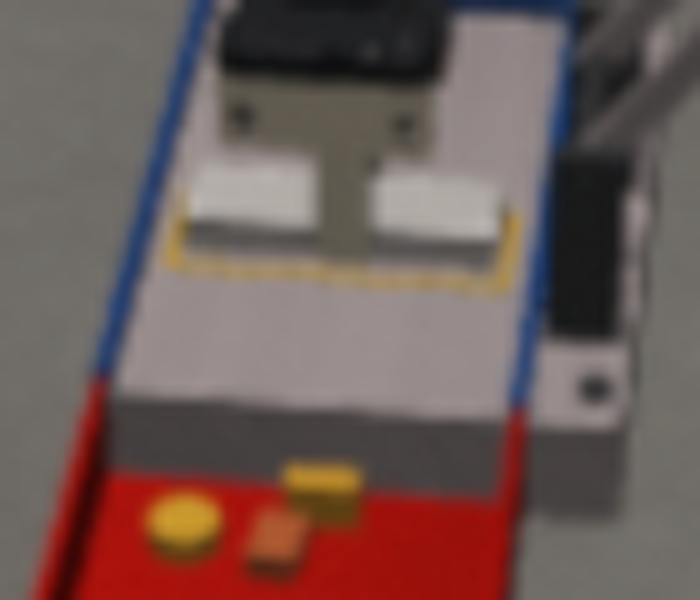

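The blank hovers inside the outline: its front lower corners are at (187,248) and (497,270), and the outline's front corners at (168,265) and (510,290).

Run:
```python
from h import *
g=lambda u,v,z:ray('side',205+(u+.5)/10-.5,170+(v+.5)/10-.5,z)
F=np.array([.5038,.0075]);t=np.radians(-8.6);R=np.array([[np.cos(t),-np.sin(t)],[np.sin(t),np.cos(t)]])
for n,q in dict(pl=(187,248,.045),pr=(497,270,.045),tl=(189,218,.059),tr=(497,238,.059),bl=(194,163,.059),br=(502,178,.059),ol=(166,268,.04),orr=(512,293,.04),obr=(522,212,.04)).items():
    p=g(*q); print(n,np.round(p*1000,1),np.round((p[:2]-F)@R*1000,1))
```

```text
pl [446.6  -0.9  45. ] [-55.3 -16.8]
pr [553.9 -17.4  45. ] [ 53.2 -17.1]
tl [447.4  -3.   59. ] [-54.2 -18.8]
tr [553.5 -18.2  59. ] [ 52.9 -18. ]
bl [449.7  31.9  59. ] [-57.2  16. ]
br [557.8  19.4  59. ] [51.6 19.9]
ol [439.2  -5.7  40. ] [-61.9 -22.7]
orr [558.8 -24.3  40. ] [ 59.1 -23.2]
obr [565.9  26.2  40. ] [58.6 27.8]
```

Request:
drive_tool(
  delta_pos=[
    [0,0,-0.003],
    [0,0,-0.0018],
    [0,0,0],
  ],
  angular=[
    [0,0,0],
    [0,0,0],
    [0,0,0],
  ],
)

```text
time: 32.72
position: [0.504, 0.0076, 0.0433]
eef_rot: [0.236, 3.132, -0.001]
contact_force: [-0.1, 0.4, 1.9]
grip_width: 0.0357
gripper_force: 30.0
```

Request:
drive_tool(
  delta_pos=[
    [0,0,0],
    [0,0,0],
    [0,0,0],
    [0,0,0.02],
    [0,0,0.04],
    [0,0,0.05],
    [0,0,0.05],
    [0,0,0.05],
    [0,0,0.03],
  ],
  angular=[
    [0,0,0],
    [0,0,0],
    [0,0,0],
    [0,0,0],
    [0,0,0],
    [0,0,0],
    [0,0,0],
    [0,0,0],
    [0,0,0],
  ],
  jaw=-0.2,
)

```text
time: 33.85
position: [0.5042, 0.008, 0.2854]
eef_rot: [0.236, 3.13, -0.0]
contact_force: [-0.2, -0.0, -0.7]
grip_width: 0.0559
gripper_force: 0.0
```

Request:
drive_tool(
  delta_pos=[
    [0.0177,-0.0027,0],
    [0.0177,-0.0027,0],
    [0.0177,-0.0027,0],
    [0.0177,-0.0027,0],
    [0.0177,-0.0027,0],
    [0.0177,-0.0027,0],
    [0.0177,-0.0027,0],
    [0.0177,-0.0027,0],
    [0.0177,-0.0027,0],
    [0,0,0],
  ],
  angular=[
    [0,0,-10],
    [0,0,-10],
    [0,0,-10],
    [0,0,-10],
    [0,0,-10],
    [0,0,-10],
    [0,0,-10],
    [0,0,-10],
    [0,0,-10],
    [0,0,0],
  ],
  jaw=0.14,
)

```text
time: 35.1
position: [0.6636, -0.0164, 0.2825]
eef_rot: [-2.381, -2.05, 0.0]
contact_force: [0.6, 0.8, 0.3]
grip_width: 0.04
gripper_force: 0.0
```

Run:
```python
from h import *
st()
im=snap('side','s11.png');h=cv2.cvtColor(im,cv2.COLOR_RGB2HSV)
m=cv2.inRange(h,(0,170,80),(6,255,255))|cv2.inRange(h,(174,170,80),(180,255,255))
m[:,:265]=0;m[:,320:]=0;m[200:]=0;m[:140]=0
v,u=np.nonzero(m);print(len(u),u.min(),u.max(),v.min(),v.max(),u.mean(),v.mean())
for q in(2.1,2.15,2.2): 
    c=np.array([.5038+.9888*(.085-.13*np.cos(q)),.0075-.1495*(.085-.13*np.cos(q)),.1+.13*np.sin(q)])
    print(q,np.round(c,4),[np.round(proj('side',c+s*np.array([.1495,.9888,0])*.033),1) for s in(-1,0,1)])
```

```text
{'time': 35.1, 'position': [0.664, -0.016, 0.283], 'eef_rot': [-2.381, -2.05, 0.0], 'contact_force': [0.58, 0.809, 0.297], 'grip_width': 0.04, 'joints': [0.265, 0.507, -0.5, 1.657, 0.272, 1.048, -0.469]}
35 286 289 150 159 287.7142857142857 154.71428571428572
2.1 [ 0.6527 -0.015   0.2122] [array([285.2, 158.8]), array([285.5, 153.8]), array([285.7, 149.1])]
2.15 [ 0.6582 -0.0158  0.2088] [array([286.8, 159.8]), array([287.1, 154.9]), array([287.3, 150.1])]
2.2 [ 0.6635 -0.0166  0.2051] [array([288.4, 160.9]), array([288.6, 155.9]), array([288.8, 151.1])]
```

Request:
drive_tool(
  delta_pos=[
    [-0.002,0,-0.03],
    [0,0,-0.03],
    [0,0,-0.02],
    [0,0,-0.014],
    [0,0,0],
  ],
  angular=[
    [0,0,0],
    [0,0,0],
    [0,0,0],
    [0,0,0],
    [0,0,0],
  ],
)

```text
time: 35.78
position: [0.6607, -0.0166, 0.1883]
eef_rot: [-2.38, -2.049, 0.002]
contact_force: [-0.0, -0.4, 0.8]
grip_width: 0.0399
gripper_force: 0.0
```

Request:
drive_tool(
  delta_pos=[
    [0,0,0],
    [0,0,0],
    [0,0,0],
    [0,0,0],
  ],
  angular=[
    [0,0,0],
    [0,0,0],
    [0,0,0],
    [0,0,0],
  ],
  jaw=1,
  grip_force=15,
)

```text
time: 36.28
position: [0.6614, -0.0165, 0.1896]
eef_rot: [2.381, 2.048, 0.001]
contact_force: [-0.3, -0.1, 3.1]
grip_width: 0.0137
gripper_force: 15.0
```

Request:
drive_tool(
  delta_pos=[
    [-0.0203,0.0031,0.0112],
    [-0.0219,0.0033,0.0073],
    [-0.0229,0.0035,0.0032],
    [-0.0231,0.0035,-0.001],
    [-0.0225,0.0034,-0.0051],
    [-0.0213,0.0032,-0.0091],
    [-0.0193,0.0029,-0.0128],
    [-0.0167,0.0025,-0.0161],
    [-0.0136,0.0021,-0.0189],
    [-0.0101,0.0015,-0.0211],
    [-0.0062,0.0009,-0.0225],
    [0,0,0],
  ],
  angular=[
    [0,0,0],
    [0,0,0],
    [0,0,0],
    [0,0,0],
    [0,0,0],
    [0,0,0],
    [0,0,0],
    [0,0,0],
    [0,0,0],
    [0,0,0],
    [0,0,0],
    [0,0,0],
  ],
)

```text
time: 37.78
position: [0.4602, 0.0147, 0.1027]
eef_rot: [-2.377, -2.049, 0.005]
contact_force: [-7.1, 6.9, -0.2]
grip_width: 0.0136
gripper_force: 15.0
```

Request:
drive_tool(
  delta_pos=[
    [-0.001,0,-0.008],
    [-0.001,0,-0.006],
    [0,0,-0.004],
    [0,0,0],
  ],
  angular=[
    [0,0,0],
    [0,0,0],
    [0,0,0],
    [0,0,0],
  ],
)

```text
time: 38.28
position: [0.4577, 0.015, 0.0854]
eef_rot: [-2.376, -2.049, 0.005]
contact_force: [-10.2, 8.9, 0.3]
grip_width: 0.0131
gripper_force: 15.0
```

Request:
drive_tool(
  delta_pos=[
    [0,0,-0.001],
    [0,0,-0.001],
    [0,0,0],
  ],
  angular=[
    [0,0,0],
    [0,0,0],
    [0,0,0],
  ],
)

```text
time: 38.65
position: [0.4576, 0.015, 0.0836]
eef_rot: [-2.376, -2.049, 0.005]
contact_force: [-10.6, 9.3, -0.6]
grip_width: 0.0134
gripper_force: 15.0
```

Request:
drive_tool(
  delta_pos=[
    [0,0,0],
    [0,0,0],
    [0,0,0],
    [0,0,0.03],
    [0,0,0.04],
    [0,0,0.04],
    [0,0,0.04],
    [0,0,0.04],
  ],
  angular=[
    [0,0,0],
    [0,0,0],
    [0,0,0],
    [0,0,0],
    [0,0,0],
    [0,0,0],
    [0,0,0],
    [0,0,0],
  ],
  jaw=0.14,
)

```text
time: 39.65
position: [0.4612, 0.0131, 0.2757]
eef_rot: [2.382, 2.047, 0.001]
contact_force: [0.2, 0.5, 0.2]
grip_width: 0.04
gripper_force: 0.0
```

Request:
drive_tool(
  delta_pos=[
    [0.004,-0.045,0],
    [0.004,-0.045,0],
    [0.004,-0.045,0],
    [0.004,-0.045,0],
    [0.004,-0.045,0],
    [0,-0.045,0],
    [0,-0.045,0],
    [0,-0.045,0],
    [0,0,0],
  ],
  angular=[
    [0,0,0],
    [0,0,0],
    [0,0,0],
    [0,0,0],
    [0,0,0],
    [0,0,0],
    [0,0,0],
    [0,0,0],
    [0,0,0],
  ],
)

```text
time: 40.78
position: [0.4801, -0.3507, 0.2736]
eef_rot: [2.388, 2.041, -0.002]
contact_force: [0.5, 1.0, 0.3]
grip_width: 0.0399
gripper_force: 0.0
```

Run:
```python
from h import *
st()
im=snap('top','t12.png'); h=cv2.cvtColor(im,cv2.COLOR_RGB2HSV); s=snap('side','s12.png')
o=cv2.inRange(h,(8,150,120),(16,255,255)); o[:,:150]=0;o[:,200:]=0;o[:190]=0;o[250:]=0
n,l,stt,_=cv2.connectedComponentsWithStats(o);print('orange comps',[x.tolist() for x in stt[1:] if x[4]>15])
r=cv2.inRange(h,(0,170,80),(6,255,255)); r[:,:240]=0;r[:,275:]=0
n,l,stt,c=cv2.connectedComponentsWithStats(r);print('bar',[(x.tolist(),np.round(y,1)) for x,y in zip(stt[1:],c[1:]) if x[4]>15], 'expect',proj('top',[.4593,.0142,.107]))
# outline pixels in fixture frame on the bed, and bright plate pixels
F=np.array([.5038,.0075]);t=np.radians(-8.6);R=np.array([[np.cos(t),-np.sin(t)],[np.sin(t),np.cos(t)]])
y=cv2.inRange(h,(18,70,120),(32,255,255))
# rectify fixture plane z=.04 at 0.25mm/px and profile
def rect(img,cam,z):
    xs=np.arange(-75,75,.5);ys=np.arange(-40,40,.5);c,T=P(cam)
    X,Y=np.meshgrid(xs,ys,indexing='ij'); W=np.stack([X,Y],-1)@R.T/1000+F
    q=np.concatenate([W,np.full(W.shape[:2]+(1,),z)],-1)@T[:3,:3].T+T[:3,3]
    return cv2.remap(img,(c['fx']*q[...,0]/q[...,2]+c['cx']).astype(np.float32),(c['fy']*q[...,1]/q[...,2]+c['cy']).astype(np.float32),cv2.INTER_LINEAR)
for cam,img in(('top',im),('side',s)):
    a=rect(img,cam,.054).astype(int)
    for xx in(-50,-20,40):
        print(cam,'x',xx,[(int(k/2-40),a[(xx+75)*2,k].tolist()) for k in range(24,140,6)][:0], 'V',a[(xx+75)*2-4:(xx+75)*2+5,:,2].mean(0).astype(int)[20:140:4].tolist())
```

```text
{'time': 40.775, 'position': [0.48, -0.351, 0.274], 'eef_rot': [2.388, 2.041, -0.002], 'contact_force': [0.52, 1.049, 0.309], 'grip_width': 0.04, 'joints': [0.853, 0.416, -0.448, 1.826, 0.218, 0.949, 0.154]}
orange comps [[166, 206, 14, 32, 227]]
bar [([246, 212, 19, 5, 58], array([255. , 214.1]))] expect [255.16397224 213.78830789]
top x -50 [] V [99, 73, 81, 78, 68, 87, 113, 125, 129, 117, 105, 104, 102, 96, 101, 112, 121, 124, 118, 119, 127, 126, 124, 104, 89, 86, 82, 71, 83, 106]
top x -20 [] V [173, 176, 161, 138, 117, 123, 197, 228, 212, 206, 205, 205, 204, 205, 205, 206, 206, 205, 204, 205, 210, 214, 217, 206, 173, 134, 91, 115, 153, 169]
top x 40 [] V [177, 174, 167, 118, 86, 118, 158, 200, 209, 206, 204, 202, 204, 205, 204, 204, 205, 205, 205, 207, 208, 208, 204, 191, 168, 135, 113, 99, 145, 183]
side x -50 [] V [78, 78, 79, 79, 79, 81, 81, 82, 82, 82, 82, 82, 81, 81, 81, 80, 80, 79, 79, 80, 80, 80, 80, 79, 79, 79, 79, 79, 79, 79]
side x -20 [] V [79, 82, 86, 89, 106, 127, 147, 158, 164, 170, 172, 171, 170, 169, 169, 168, 168, 168, 168, 168, 165, 161, 158, 145, 131, 117, 104, 92, 80, 71]
side x 40 [] V [76, 77, 79, 80, 83, 95, 108, 120, 126, 131, 137, 137, 137, 136, 135, 135, 134, 134, 134, 134, 133, 128, 123, 118, 108, 97, 87, 82, 75, 69]
```

Run:
```python
from h import *
im=cv2.imread('pics/t12.png')
F=np.array([.5038,.0075]);t=np.radians(-8.6);R=np.array([[np.cos(t),-np.sin(t)],[np.sin(t),np.cos(t)]])
for z in(.054,.04):
  for y in(-12,12):
    V=[]
    for x in list(range(-68,-44,2))+list(range(44,70,2)):
        w=R@np.array([x,y])/1000+F; u,v=proj('top',[*w,z]); V.append(int(cv2.getRectSubPix(im,(1,1),(u,v))[0,0,0]))
    print(z,y,V[:12],V[12:])
print(np.round(ray('top',172.5,221.5,.028),3))
```

```text
0.054 -12 [160, 176, 175, 155, 87, 94, 167, 207, 236, 114, 13, 24] [206, 208, 210, 208, 205, 119, 58, 113, 155, 174, 169, 145, 140]
0.054 12 [158, 176, 177, 159, 97, 94, 149, 196, 238, 126, 26, 27] [210, 212, 215, 212, 209, 124, 56, 116, 162, 175, 162, 129, 129]
0.04 -12 [156, 173, 175, 171, 104, 74, 148, 199, 228, 153, 27, 20] [206, 206, 208, 211, 208, 193, 108, 65, 119, 157, 176, 167, 143]
0.04 12 [154, 173, 177, 176, 114, 79, 134, 183, 225, 164, 43, 25] [209, 210, 212, 215, 212, 202, 113, 62, 123, 165, 176, 160, 127]
[0.437 0.311 0.028]
```

```bash
python3 -c "
from plant import manip
print(manip.job_done())"
```

```text
the job is handed in; nothing more can be done
None
```

I handed the job in after about 41 s of robot time: finished plate in the out tray, all three chips in the red tray, blank within about 1 mm of the middle of the outline with the clamp closed on it, and scraper back on its mat about 4 mm off centre; the hand-in gave no verdict.

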